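# Clip the specimen carrier onto the imaging stand

### The job

Get the blue specimen carrier ready for imaging: first slide it along the stand's ledge until its side rests against the red stop, then take the orange spring clip from its rack and clip it over the top edge of the leaning board, near the middle of the carrier, pushed down fully home so that its jaws hold carrier and board together. Let go of everything, and do not disturb the other things on the bench.

Things in the scene. Friction and masses are not known exactly. Their poses are not given: they have to be found in the camera images.
- board: Black board of the imaging stand, fixed, leaning 30 degrees from upright, top towards the robot; its face looks away from the robot and up. Origin: middle of the line where face meets ledge, 50 mm above the table. +z up along the face, +y level along the ledge towards the red stop, +x out of the face. 220 mm wide (y), 8 mm thick (x -8 to 0), top edge at z = 135 mm.
- board_top (a point): Middle of the board's top edge (board frame x -4, y 0, z 135 mm). The top 60 mm of the board's back is clear. The stand's grey base plate under it is 170 x 220 x 12 mm.
- stop (a point): Middle of the side face of the red stop that the carrier must rest against: the stop spans board y 85 to 97, x 0 to 12, z 0 to 80 mm. The aluminium ledge lies below board z = 0 and reaches out to x = 16 mm along the whole width.
- carrier: Blue specimen carrier plate, 120 mm wide (y), 127 mm tall (z), 6 mm thick (x), about 0.25 kg, loose, leaning on the board with its lower edge on the ledge. Origin: middle of its lower edge, back face; axes as the board's. Against the stop its origin is at board y = 25 mm. Its top edge is 8 mm below the board's.
- fin (a point): Grip point on the carrier's white upright fin (carrier frame x 26, z 47 mm). The fin is 12 mm wide (y), stands out from the plate to x = 42 mm, from z = 30 to 60 mm; it can be pinched across y by a gripper pointing straight down.
- clip: Orange spring clip like a large clothes peg, 116 mm long, 36 mm wide (y), 0.1 kg, loose, parked jaws down astride the rack's blade, which is 14 mm thick. Origin on the pivot. z along the clip to the handle ends (z = 66 mm), x the way the jaws open, y along the pivot; same after a half turn about z. Jaw pads from z = -20 to -50 mm; the jaws bite with about 11 N.
- clip_handles (a point): Grip point midway between the handles, 50 mm above the pivot. Here the handles are about 55 mm over their outsides while biting, parallel and 30 mm over all when fully squeezed (about 9 N a side); the jaws then gape about 36 mm at the tips, 22 mm at the throat. Handles 30 mm wide (y). Kept squeezed, the clip stays in the gripper.
- clip_throat (a point): Bottom of the black throat between the jaws, 14 mm below the pivot (clip z = -14 mm). It meets the board's top edge when the clip is fully home; on the rack it sits on the blade's top. Fingers that swing back as they open can draw the clip up by several mm when it is let go in one go: open in small steps and press it down again after each.
- jaw_a (a joint): Angle of either jaw of the clip (the two move as mirror images): 0 when the jaw pads are parallel and 14 mm apart (biting board and carrier together, or the rack's blade), +0.22 fully squeezed open, -0.14 fully shut.
- rack: Clip rack, fixed: grey base 90 x 90 x 14 mm with an upright aluminium blade 14 mm thick (x), 50 mm wide (y), top at z = 94 mm. Origin: centre of its underside, x across the blade.
- mounts: White tray 100 x 100 mm with four black resin mounts, 46 mm tall, loose. Origin: centre of its underside. Leave it alone.
- dish: Clear closed dish, 64 mm across, 16 mm tall, loose. Origin: centre of its underside. Leave it alone.
- bottle: White bottle with red cap, 64 mm across, 170 mm tall, loose. Origin: centre of its underside. Leave it alone.
- beaker: Glass beaker, 70 mm across, 90 mm tall, loose. Origin: centre of its underside. Leave it alone.
- jar: Amber jar, 60 mm across, 60 mm tall, loose. Origin: centre of its underside. Leave it alone.

How it is judged:
On the way, in this order (a step that is already met when the one before it is completed fails the run):
1. the carrier stands on the ledge with its side within 2.5 mm of the red stop, flat on the board (y of carrier in the frame of board above 0.0225 m and z of carrier in the frame of board below 0.004 m and x of carrier in the frame of board below 0.004 m), for 0.2 s.
2. the clip bites board and carrier together, fully home (contact force between clip and carrier above 3 N and contact force between clip and board above 3 N and z of clip in the frame of board below 0.156 m and contact force between the fingers and clip below 0.2 N), for 0.3 s.
At the end, for the whole second after the job is handed in: Carrier on the ledge, flat on the board (4 mm, 0.05 rad), within 3.5 mm of the stop. Clip over the board's top within 30 mm of the carrier's middle, in line with it (0.2 rad), throat at most 7 mm above the board's top, jaws biting board and carrier (over 3 N each, joint -0.05 to 0.06), all at rest (y of carrier in the frame of board above 0.0215 m and z of carrier in the frame of board between -0.003 and 0.004 m and x of carrier in the frame of board below 0.004 m and angle between the z axis of carrier and the z axis of board, either way round below 0.05 rad and contact force between clip and carrier above 3 N and contact force between clip and board above 3 N and z of clip in the frame of board below 0.156 m and angle between the z axis of clip and the z axis of board, either way round below 0.2 rad and angle between the y axis of clip and the y axis of board, either way round below 0.2 rad and y of clip in the frame of carrier between -0.03 and 0.03 m and value of joint jaw_a between -0.05 and 0.06 rad and linear speed of each of clip, carrier below 0.01 m/s); the robot touches nothing.
It fails at once if a bystander (mounts, dish, bottle, beaker, jar) is moved by more than 30 mm (distance of any of mounts, dish, bottle, beaker, jar from where it was at the start of the episode above 0.03 m).
It also fails if it takes over 51 s, if anything falls off the work surface, if the arm or the gripper's body presses on something with over 40 N, if the wrist force passes 120 N, or if a joint passes its speed limit or range.

### The arm

A 6-joint arm with a two-finger parallel gripper is mounted at the origin on the work surface. World frame = base frame: x ahead of the robot, y to its left, z up, the work surface at z = 0. Lengths are in m, angles in rad, forces in N, time in s.
With the tool pointing down it reaches from about 0.225 to 0.875 m from the base axis. Payload 3.4 kg.
Tool frame: the origin (TCP) lies on the centre line of the jaws, within the pads' length; the fingertips stand 22 mm ahead of it and the grasp point (between the pads) lies 3 mm ahead of it; z points along the fingers, y is the line along which they close (so a half turn about z gives the same grasp; the last joint's range is limited). The gripper opens to 85 mm and grips with 20 to 120 N. Pads are 22 mm wide; open, the fingers measure 114 mm over their backs; the gripper's body (76 mm by 85 mm) begins 54 mm behind the grasp point. The pads swing forward as they close: fully open they stand 13 mm farther back than shut.
Start: joints at [1.007, 0.276, 1.505, -0, 1.361, -0.121], TCP at [0.246, 0.52, 0.253] pointing down, gripper open.
Joint ranges: [-2.89, 2.89], [-0.75, 2.08], [0.22, 2.7], [-1.18, 4.32], [0.11, 2.71], [-2.7, 2.7]. Speed limits (rad/s): [2.57, 2.57, 3.14, 3.14, 3.14, 3.14].

### API

Orientations are given as a unit quaternion [w, x, y, z].
In Python, from rig import manip gives the robot as it stands.
- The arm moves only by the shell command python3 steer.py [OPENING] [FORCE], which reads ROWS from standard input. ROWS is a JSON list of rows, 1 to 5 of them, each written [[dx, dy, dz], turn]: dx, dy, dz in m, then a turn about the tool's z in rad; each row shifts and turns the commanded pose from where the row before left it, along the tool's axes as they then stand; what a row does not reach is not made up. A row lasts 1/12 s, in which the tool goes at most 0.0417 m and 0.125 rad, less where a joint would pass 70% of its speed; a pose out of reach is approached as far as the arm can. OPENING is the finger opening in m, set as the command begins (- or left out keeps the last). The fingers move at their own pace and stop on an object; FORCE is the grip in N (left out, the last holds). Time passes only in rows, so rows that do not move let the fingers close. It prints the time, the measured TCP pose, the force, the opening and the grip force at its end. Input that does not fit is refused with a message, and nothing moves.
- manip.get_state(): the state, without advancing time (a new reading comes with each control period).
- manip.get_image(name): name is "side" or "top" or "wrist"; returns a dict with "img" (420x560x3 uint8, red, green, blue), "camera_matrix" (3x3 intrinsics, pixels), "k1" (the pictures are not rectified: a ray, as slopes to the right and down, at radius r is drawn at 1 + k1 r^2 times it, then the intrinsics apply), "T" (4x4, takes a point from camera to world coordinates); the wrist camera has in their place "hand_eye" (4x4, takes a point from camera to tool coordinates, whose origin is the TCP and whose axes are the flange's). Camera axes: x right, y down, z forward; pixel columns grow to the right and rows downward; lengths in m; the calibration is good to about 2 mm. A picture is of the moment at which its call begins: read the wrist's pose just before it. There is no depth.
- manip.sign_off(): hands the job in; it is judged then, once.
The state is a dict: "clock": time; "qpos": joint angles; "qd": joint speeds; "effort": joint torques, N m; "position": TCP position; "ee_rot": TCP orientation; "contact_force": force on the tool from outside, world axes, zero at the start; "moment": the same for the moment, N m; "width": finger opening in m; "gripper_force": force on a finger pad.
Only numpy, scipy, OpenCV 4.12 (cv2) and the standard library are available. Lean on these libraries where they do the work, as an engineer would, in place of code of your own. Each camera call takes 0.05 s, during which the arm holds its last target. There are 200 camera calls.

## Working session

There is one attempt and no reset: what is moved stays moved. The work goes in short steps, Python scripts to look and compute and a shell command to move; the robot and the scene stay as the last step left them, time stands still between calls to the robot, and variables do not carry over. Pictures are saved under pics/ and viewed, at most 10 in all, crops included, and the job is handed in when it is done.

```bash
ls; mkdir -p pics
cat > h.py <<'E'
import numpy as np, cv2
from scipy.spatial.transform import Rotation as R
def Rq(q): return R.from_quat([q[1],q[2],q[3],q[0]]).as_matrix()
def grab(manip,name,fn):
    s=manip.get_state(); d=manip.get_image(name)
    if name=='wrist':
        T=np.eye(4);T[:3,:3]=Rq(s['ee_rot']);T[:3,3]=s['position'];T=T@np.array(d['hand_eye'])
    else: T=np.array(d['T'])
    cv2.imwrite('pics/%s.png'%fn,cv2.cvtColor(d['img'],cv2.COLOR_RGB2BGR))
    np.savez('pics/%s.npz'%fn,K=d['camera_matrix'],k1=d['k1'],T=T,img=d['img'])
def load(fn): return np.load('pics/%s.npz'%fn)
def ray(c,uv):
    K,k1,T=c['K'],float(c['k1']),c['T']
    x=np.linalg.solve(K,[uv[0],uv[1],1])[:2]; u=x.copy()
    for _ in range(30): u=x/(1+k1*(u@u))
    d=T[:3,:3]@np.r_[u,1]; return T[:3,3],d/np.linalg.norm(d)
def proj(c,P):
    P=np.atleast_2d(P);K,k1,T=c['K'],float(c['k1']),c['T']
    q=(P-T[:3,3])@T[:3,:3]; u=q[:,:2]/q[:,2:]; u=u*(1+k1*(u**2).sum(1,keepdims=True))
    return u@K[:2,:2].T+K[:2,2]
def tri(obs):
    A=np.zeros((3,3));b=np.zeros(3)
    for c,uv in obs:
        o,d=ray(c,uv);M=np.eye(3)-np.outer(d,d);A+=M;b+=M@o
    return np.linalg.solve(A,b)
def atz(c,uv,z):
    o,d=ray(c,uv);return o+d*(z-o[2])/d[2]
E
python3 - <<'E'
from rig import manip
from h import *
print(manip.get_state())
for n in ('side','top','wrist'): grab(manip,n,n+'0'); c=load(n+'0'); print(n,c['T'].round(3).tolist(),c['K'].tolist(),c['k1'])
a=[cv2.imread('pics/%s0.png'%n) for n in('side','top')]
E
```

```text
pics
rig.py
steer.py
{'clock': 0.0, 'qpos': array([ 1.00700562e+00,  2.76586846e-01,  1.50614465e+00, -2.19713962e-05,
        1.36069170e+00, -1.21023149e-01]), 'qd': array([-9.99690869e-05, -1.31987572e-04, -5.75289438e-04,  1.47984339e-04,
       -1.29252385e-03, -1.28680126e-03]), 'effort': array([-1.30938904e-03, -4.16787279e+01, -2.45805860e+01, -2.38724979e-04,
        1.11536868e-02, -8.03194524e-06]), 'position': array([0.2461121 , 0.51912124, 0.25243973]), 'ee_rot': array([-2.97188155e-04,  2.19577506e-01,  9.75594630e-01, -8.65744190e-04]), 'contact_force': array([ 0.55558186,  0.91500455, -0.24719209]), 'moment': array([ 0.0498978 ,  0.0380685 , -0.04201135]), 'gripper_force': 0.0, 'width': 0.08542998797647133}
side [[0.937, -0.255, 0.237, 0.168], [-0.348, -0.647, 0.679, -1.182], [-0.02, -0.718, -0.695, 1.262], [0.0, 0.0, 0.0, 1.0]] [[514.5319071009008, 0.0, 264.5687194230834], [0.0, 514.5319071009008, 209.02906463573026], [0.0, 0.0, 1.0]] -0.11122614488048035
top [[-0.02, -0.997, 0.073, 0.46], [-1.0, 0.02, -0.008, -0.066], [0.007, -0.073, -0.997, 1.433], [0.0, 0.0, 0.0, 1.0]] [[503.8299287163324, 0.0, 281.177507107568], [0.0, 503.8299287163324, 217.35563392404356], [0.0, 0.0, 1.0]] -0.05689720476705893
wrist [[0.429, 0.872, 0.236, 0.187], [0.903, -0.413, -0.115, 0.547], [-0.003, 0.262, -0.965, 0.373], [0.0, 0.0, 0.0, 1.0]] [[307.9658677197485, 0.0, 277.0734123571012], [0.0, 307.9658677197485, 213.97280920538017], [0.0, 0.0, 1.0]] -0.06249806328030951
```
View pics/side0.png

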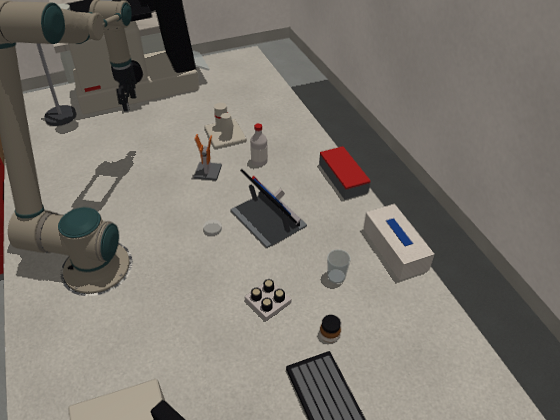

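View pics/top0.png

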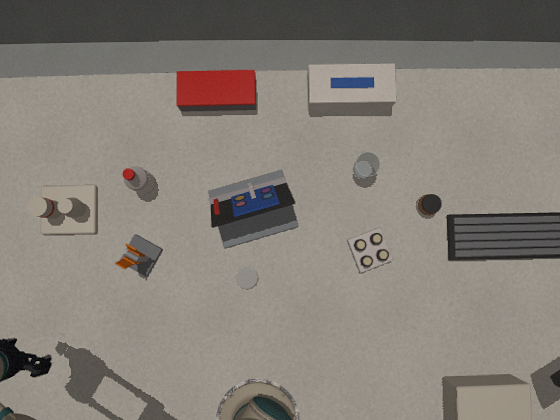

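The side view shows the stand near (270,210), the clip and rack near (207,160), and the bottle behind them. The top view shows the board near (252,207), the red stop at (216,207), the fin at (252,190) and the clip at (131,256). I'll enlarge these next.

Run:
```python
from h import *
t=load('top0');s=load('side0')
for uv in [(252,195),(131,256),(216,207)]: print(atz(t,uv,.12))
def crop(c,x,y,w,h,k): return cv2.resize(c['img'][y:y+h,x:x+w,::-1],None,fx=k,fy=k,interpolation=cv2.INTER_CUBIC)
a=np.hstack([crop(t,205,165,100,75,4),crop(s,225,160,100,75,4)])
b=np.hstack([crop(t,105,215,100,75,4),crop(s,165,110,100,75,4)])
cv2.imwrite('pics/c1.png',np.vstack([a,b]))
```

```text
[ 0.61632784 -0.00122206  0.12      ]
[0.46291221 0.31697726 0.12      ]
[0.58664045 0.09348022 0.12      ]
```

View pics/c1.png

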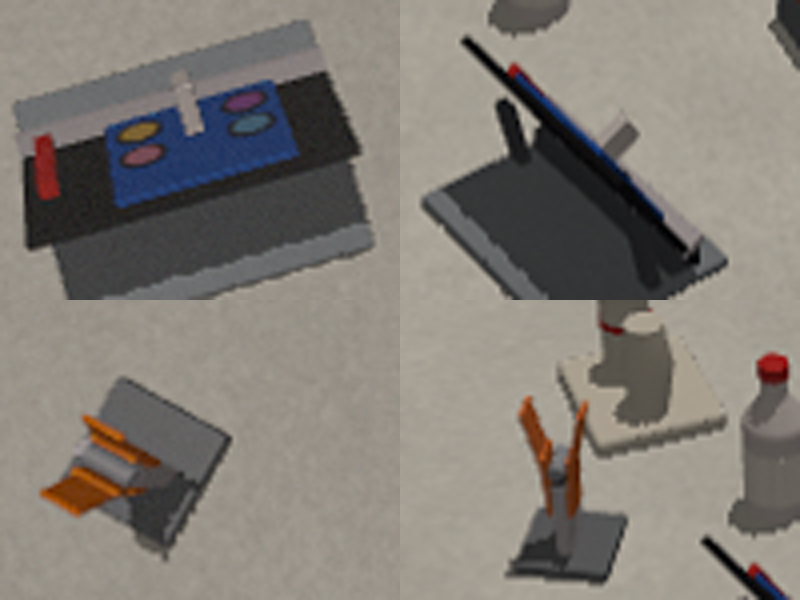

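The crops show these features. Top view: board top-edge corners at crop (26,246) and (360,153), face/ledge corner at (326,72), fin end at (180,78). Side view: far top corner at (65,38), fin end about (222,115). Next is a rough fit.

```bash
cat >> h.py <<'E'
from scipy.optimize import least_squares
c30,s30=np.cos(np.pi/6),np.sin(np.pi/6)
def board_T(p): # x,y,z,yaw ; yaw = direction of board -z-normal horizontal
    cx,sx=np.cos(p[3]),np.sin(p[3]); h=np.array([cx,sx,0]); y=np.array([-sx,cx,0]);u=np.array([0,0,1.])
    T=np.eye(4);T[:3,0]=c30*h+s30*u;T[:3,1]=y;T[:3,2]=-s30*h+c30*u;T[:3,3]=p[:3];return T
def ap(T,P): return np.atleast_2d(P)@T[:3,:3].T+T[:3,3]
E
python3 - <<'E'
from h import *
t=load('top0');s=load('side0')
f=lambda p,ox,oy:((p[0]+.5)/4-.5+ox,(p[1]+.5)/4-.5+oy)
T_=lambda x,y:f((x,y),205,165); S_=lambda x,y:f((x,y),225,160)
obs=[(t,T_(26,246),(-.008,.11,.135)),(t,T_(360,153),(-.008,-.11,.135)),(t,T_(327,72),(0,-.11,0)),(s,S_(65,38),(-.004,.11,.135))]
def res(p):
    T=board_T(p);return np.concatenate([proj(c,ap(T,P))[0]-uv for c,uv,P in obs])
r=least_squares(res,[.63,0,.05,-.25]);print(r.x,r.fun.round(1))
T=board_T(r.x)
for uv in [T_(180,80),T_(193,132)]: print('fin',uv)
# carrier y: from fin tip top: x=.042,z=.06
fit=least_squares(lambda q:np.concatenate([proj(t,ap(T,(.042,q[0],.06)))[0]-T_(180,72)]),[0]);print(fit.x,fit.fun)
ct,cs=np.array([105,215]),np.array([165,110])
A=lambda x,y:f((x,y),105,215);B=lambda x,y:f((x,y),165,110)
print('h far',tri([(t,A(103,428-300)),(s,B(525,0))]) if 0 else '')
hR=tri([(t,A(83,120)),(s,B(185,102))]);print(hR)
# handle ends: top (83..125,416..440) and (42..80,492..515)
for a,b in [((105,428-300),(583-400,405-300)),((60,503-300),(525-400,400-300))]:
    print('handle end',tri([(t,A(*a)),(s,B(*b))]))
for a in [(125,77),(230,138),(165,255)]: print('rackcorner',atz(t,A(*a),.014))
E
```

```text
[0.63310444 0.01349348 0.04524144 0.2469791 ] [-0.1  0.2  0.1  0.7 -0.1 -0.7  0.3  0. ]
fin (249.625, 184.625)
fin (252.875, 197.625)
[-0.01261658] [0.71567485 2.640414  ]
h far 
[0.49261974 0.31661277 0.16910376]
handle end [0.48702246 0.29996588 0.17850642]
handle end [0.4408283  0.32857052 0.17758599]
rackcorner [0.52523846 0.33397102 0.014     ]
rackcorner [0.48084905 0.25961609 0.014     ]
rackcorner [0.39968598 0.30593571 0.014     ]
```

```bash
echo '[[[0, 0, 0], -0.115], [[0, 0, 0], -0.115], [[0, 0, 0], -0.115], [[0, 0, 0], -0.115], [[0, 0, 0], -0.115]]' | python3 steer.py 0.085
echo '[[[0, 0, 0], -0.115], [[-0.0148, -0.0351, 0], 0], [[-0.0148, -0.0351, 0], 0], [[-0.0148, -0.0351, 0], 0], [[-0.0148, -0.0351, 0], 0]]' | python3 steer.py
echo '[[[-0.0148, -0.0351, 0], 0], [[-0.0148, -0.0351, 0], 0], [[-0.0148, -0.0351, 0], 0], [[-0.0148, -0.0351, 0], 0], [[-0.0148, -0.0351, 0], 0]]' | python3 steer.py
echo '[[[-0.0148, -0.0351, 0], 0], [[-0.0148, -0.0351, 0], 0], [[-0.0148, -0.0351, 0], 0], [[0, 0, 0], 0], [[0, 0, 0], 0]]' | python3 steer.py
python3 -c "
from rig import manip
from h import *
grab(manip,'wrist','w1')"
echo '[[[-0.0148, -0.0351, 0], 0], [[-0.0148, -0.0351, 0], 0], [[-0.0148, -0.0351, 0], 0], [[-0.0148, -0.0351, 0], 0], [[-0.0148, -0.0351, 0], 0]]' | python3 steer.py
echo '[[[0, 0, 0], 0], [[0, 0, 0], 0]]' | python3 steer.py
python3 - <<'E'
from rig import manip
from h import *
grab(manip,'wrist','w2');print(manip.get_state()['qpos'])
a=np.hstack([load(n)['img'][...,::-1] for n in('w1','w2')]);a=np.vstack([cv2.resize(load('w2')['img'][130:420,80:480,::-1],None,fx=2,fy=2,interpolation=3)])
cv2.imwrite('pics/w12.png',a)
E
```

```text
clock: 0.57
position: [0.2463, 0.5194, 0.2529]
ee_rot: [-0.0, -0.069, 0.998, -0.0]
contact_force: [-0.9, -0.3, 0.2]
width: 0.085
gripper_force: 0.0
clock: 0.98
position: [0.3385, 0.3966, 0.253]
ee_rot: [-0.0, -0.124, 0.992, -0.0]
contact_force: [0.9, 0.2, -0.0]
width: 0.0851
gripper_force: 0.0
clock: 1.4
position: [0.4534, 0.2441, 0.2532]
ee_rot: [-0.0, -0.123, 0.992, 0.0]
contact_force: [1.4, 0.7, 0.1]
width: 0.0853
gripper_force: 0.0
clock: 1.82
position: [0.5225, 0.153, 0.2527]
ee_rot: [-0.001, -0.121, 0.993, 0.0]
contact_force: [-0.3, 0.8, 0.3]
width: 0.0849
gripper_force: 0.0
clock: 2.28
position: [0.6364, 0.0035, 0.2534]
ee_rot: [-0.0, -0.125, 0.992, 0.001]
contact_force: [0.4, 0.9, 0.2]
width: 0.0846
gripper_force: 0.0
clock: 2.45
position: [0.6365, 0.0028, 0.2525]
ee_rot: [-0.001, -0.123, 0.992, 0.001]
contact_force: [-1.4, 0.4, 0.1]
width: 0.085
gripper_force: 0.0
[-1.03939029e-01  3.68966361e-01  1.36713759e+00  1.20497860e-03
  1.40743675e+00 -1.92266830e+00]
```

View pics/w12.png

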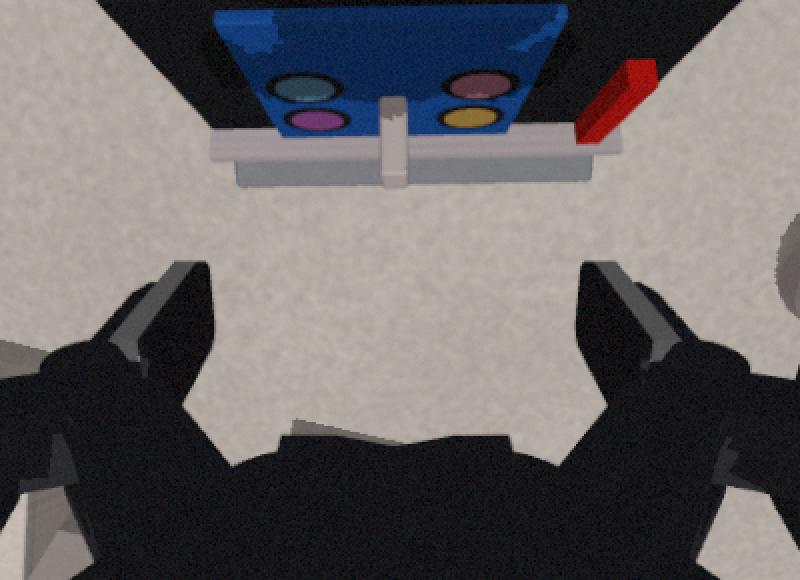

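View pics/w1.png

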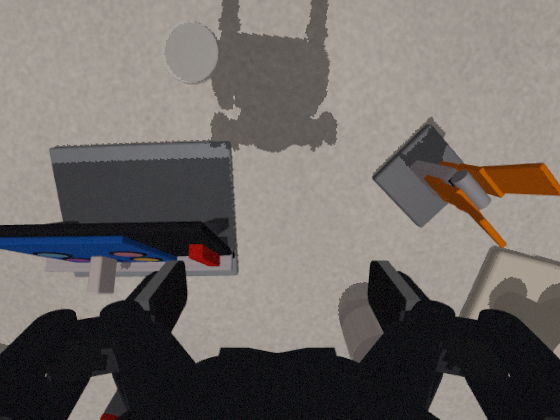

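w2 shows the carrier bottom corners at crop (283,136) and (509,132), the ledge/face corner at (212,128), the stop at (577–600,143) and the fin at u≈394. w1 shows the board's upper corner at (202,222), and the clip with its pivot at about (470,190).

Run:
```python
from h import *
t=load('top0');s=load('side0');w1=load('w1');w2=load('w2')
f=lambda p,ox,oy:((p[0]+.5)/4-.5+ox,(p[1]+.5)/4-.5+oy)
T_=lambda x,y:f((x,y),205,165); S_=lambda x,y:f((x,y),225,160)
W=lambda x,y:(x/2+80,y/2+130)
# (cam,uv,P,carrier?,weight)
obs=[(t,T_(26,246),(-.008,.11,.135),0,1),(t,T_(360,153),(-.008,-.11,.135),0,1),(t,T_(327,72),(0,-.11,0),0,1),(s,S_(65,38),(-.004,.11,.135),0,1),
(w2,W(212,128),(0,-.11,0),0,1),(w1,(202,222),(-.008,.11,.135),0,1),(w2,W(633,85),(.012,.085,.08),0,1),(w2,W(657,85),(.012,.097,.08),0,1),(w2,W(577,143),(.012,.085,0),0,.5),
(w2,W(283,136),(.006,-.06,0),1,1),(w2,W(509,132),(.006,.06,0),1,1),(w2,W(216,25),(.006,-.06,.127),1,1),(w2,W(567,19),(.006,.06,.127),1,1),(w2,W(394,98),(0.006,0,.06),1,.7),(w2,W(394,178),(0.042,0,.06),1,.7)]
def res(p):
    T=board_T(p);return np.concatenate([(proj(c,ap(T,np.add(P,(0,p[4]*k,0))))[0]-uv)*w*(.7 if c is w2 or c is w1 else 1) for c,uv,P,k,w in obs])
r=least_squares(res,[.63,0,.05,.25,-.01],loss='soft_l1');print(r.x.round(4));print(res(r.x).reshape(-1,2).round(1))
T=board_T(r.x);np.savez('board.npz',p=r.x)
print('fin',ap(T,(.026,r.x[4],.047)))
```

```text
[ 0.6324  0.0129  0.0481  0.2623 -0.0115]
[[ 0.6  0.9]
 [ 0.6  0.1]
 [-0.1 -1.2]
 [-0.2 -0.1]
 [ 0.1  0.3]
 [ 1.1 -1.1]
 [-1.3  0.7]
 [ 0.4  0.6]
 [-0.2  0.3]
 [-0.1  0.8]
 [-0.7  1. ]
 [-0.5 -0.3]
 [ 1.1 -0.2]
 [-0.  -0.8]
 [ 0.3 -1. ]]
fin [[0.6344419  0.00156703 0.10182519]]
```

```bash
echo '[[[-0.0017, 0, 0.033], -0.015], [[0, 0, 0.033], 0], [[0, 0, 0.033], 0], [[0, 0, 0.028], 0], [[0, 0, 0.0135], 0]]' | python3 steer.py 0.04
echo '[[[0, 0, 0], 0], [[0, 0, 0], 0], [[0, 0, 0], 0]]' | python3 steer.py
echo '[[[0, 0, 0], 0], [[0, 0, 0], 0], [[0, 0, 0], 0]]' | python3 steer.py 0.0 20
echo '[[[0, 0, 0], 0], [[0, 0, 0], 0], [[0, 0, 0], 0]]' | python3 steer.py
```

```text
clock: 2.92
position: [0.6341, 0.006, 0.1092]
ee_rot: [-0.003, -0.132, 0.991, 0.001]
contact_force: [-0.9, 0.6, -0.3]
width: 0.0403
gripper_force: 0.0
clock: 3.17
position: [0.6385, 0.0043, 0.1145]
ee_rot: [0.001, -0.132, 0.991, -0.0]
contact_force: [0.1, -0.6, 1.0]
width: 0.0398
gripper_force: 0.0
clock: 3.42
position: [0.6389, 0.0031, 0.1146]
ee_rot: [0.002, -0.131, 0.991, -0.0]
contact_force: [-1.0, -0.1, 4.8]
width: 0.0114
gripper_force: 20.8
clock: 3.67
position: [0.6389, 0.0031, 0.1146]
ee_rot: [0.001, -0.131, 0.991, 0.0]
contact_force: [-0.2, 1.3, 5.9]
width: 0.0121
gripper_force: 21.1
```

```bash
echo '[[[0, 0.006, 0], 0], [[0, 0.006, 0], 0], [[0, 0.006, 0], 0], [[0, 0.006, 0], 0], [[0, 0.006, 0], 0]]' | python3 steer.py
echo '[[[0, 0.002, 0], 0], [[0, 0.002, 0], 0], [[0, 0.002, 0], 0], [[0, 0, 0], 0], [[0, 0, 0], 0]]' | python3 steer.py
```

```text
clock: 4.08
position: [0.6319, 0.0291, 0.1148]
ee_rot: [0.002, -0.131, 0.991, -0.003]
contact_force: [0.5, -6.2, 5.6]
width: 0.012
gripper_force: 21.1
clock: 4.5
position: [0.6301, 0.0353, 0.1147]
ee_rot: [0.002, -0.131, 0.991, -0.002]
contact_force: [0.1, -5.7, 6.6]
width: 0.0117
gripper_force: 21.1
```

```bash
for i in 1; do echo '[[[0, 0.002, 0], 0], [[0, 0.001, 0], 0], [[0, 0, 0], 0]]' | python3 steer.py; done
echo '[[[0, 0.001, 0], 0], [[0, 0.001, 0], 0], [[0, 0, 0], 0]]' | python3 steer.py
```

```text
clock: 4.75
position: [0.6295, 0.0379, 0.1147]
ee_rot: [0.002, -0.131, 0.991, -0.003]
contact_force: [-0.7, -7.2, 6.3]
width: 0.011
gripper_force: 21.1
clock: 5.0
position: [0.6295, 0.0386, 0.1148]
ee_rot: [0.002, -0.131, 0.991, -0.004]
contact_force: [0.9, -8.4, 5.3]
width: 0.0116
gripper_force: 21.3
```

```bash
echo '[[[0, 0.0015, 0], 0], [[0, 0.0015, 0], 0], [[0, 0, 0], 0]]' | python3 steer.py
echo '[[[0, 0.0015, 0], 0], [[0, 0.0015, 0], 0], [[0, 0, 0], 0]]' | python3 steer.py
python3 - <<'E'
from rig import manip
from h import *
grab(manip,'wrist','w3')
cv2.imwrite('pics/w3c.png',cv2.resize(load('w3')['img'][60:360,80:480,::-1],None,fx=2,fy=2,interpolation=3))
E
```

```text
clock: 5.25
position: [0.6298, 0.0392, 0.115]
ee_rot: [0.003, -0.132, 0.991, -0.006]
contact_force: [3.8, -14.5, 4.9]
width: 0.0118
gripper_force: 23.6
clock: 5.5
position: [0.6304, 0.0398, 0.1154]
ee_rot: [0.004, -0.133, 0.991, -0.008]
contact_force: [5.2, -20.1, 4.5]
width: 0.0116
gripper_force: 27.1
```

View pics/w3c.png

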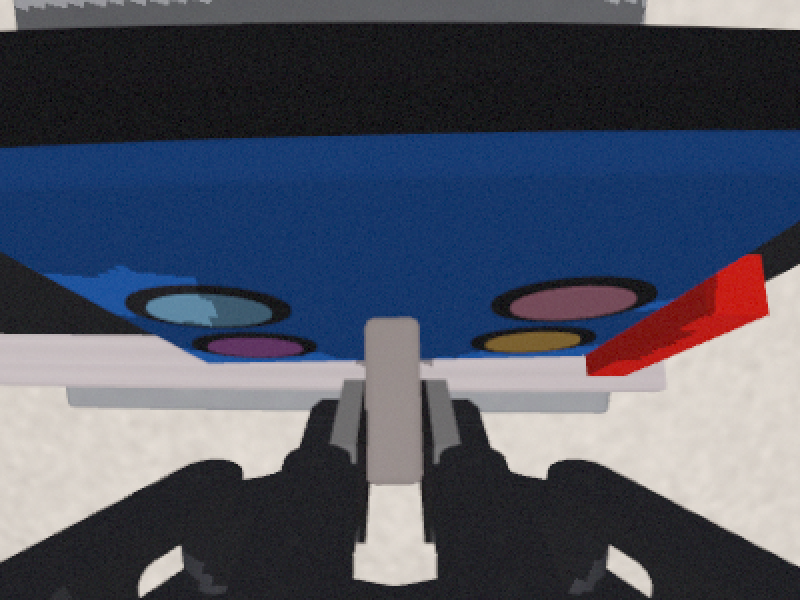

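The picture shows the carrier's side against the stop and the force has risen to 20 N. I'll relax, release, rise and go to the clip.

```bash
echo '[[[0, -0.003, 0], 0], [[0, -0.002, 0], 0], [[0, 0, 0], 0]]' | python3 steer.py
echo '[[[0, 0, 0], 0], [[0, 0, 0], 0], [[0, 0, 0], 0], [[0, 0, 0], 0]]' | python3 steer.py 0.03
echo '[[[0, 0, -0.02], 0], [[0, 0, -0.035], 0], [[0, 0, -0.04], 0], [[0, 0, -0.04], 0], [[0, 0, -0.035], 0]]' | python3 steer.py 0.085
echo '[[[0.0111, 0.0392, 0], 0], [[0.0111, 0.0392, 0], 0], [[0.0111, 0.0392, 0], 0], [[0.0111, 0.0392, 0], 0], [[0.0111, 0.0392, 0], 0]]' | python3 steer.py
echo '[[[0.0111, 0.0392, 0], 0], [[0.0111, 0.0392, 0], 0], [[0.0111, 0.0392, 0], 0], [[0, 0, 0], 0.12], [[0, 0, 0], 0.12]]' | python3 steer.py
echo '[[[0, 0, 0], 0.12], [[0, 0, 0], 0.12], [[0, 0, 0], 0.12], [[0, 0, 0], 0.12], [[0, 0, 0], 0.12]]' | python3 steer.py
echo '[[[0, 0, 0], 0.12], [[0, 0, 0], 0.12], [[0, 0, 0], 0.12], [[0, 0, 0], 0.12], [[0, 0, 0], 0.12]]' | python3 steer.py
echo '[[[0, 0, 0], 0.12], [[0, 0, 0], 0.12], [[0, 0, 0], 0.12], [[0, 0, 0], 0.12], [[0, 0, 0], 0.12]]' | python3 steer.py
echo '[[[0, 0, 0], 0.12], [[0, 0, 0], 0.12], [[0, 0, 0], 0.12], [[0, 0, 0], 0], [[0, 0, 0], 0]]' | python3 steer.py
python3 - <<'E'
from rig import manip
from h import *
grab(manip,'wrist','w4');grab(manip,'top','top1');s=manip.get_state();print(s['qpos'],Rq(s['ee_rot']).round(3))
a=load('w4')['img'][...,::-1]
b=cv2.resize(load('top1')['img'][165:240,205:305,::-1],(240,180),interpolation=3)
a=a.copy();a=np.hstack([a,np.vstack([b,np.zeros((240,240,3),np.uint8)])]);cv2.imwrite('pics/w4c.png',a)
E
```

```text
clock: 5.8
position: [0.6297, 0.0389, 0.1149]
ee_rot: [0.003, -0.131, 0.991, -0.004]
contact_force: [1.6, -10.5, 5.7]
width: 0.0114
gripper_force: 22.4
clock: 6.13
position: [0.6268, 0.0439, 0.1126]
ee_rot: [-0.0, -0.131, 0.991, 0.0]
contact_force: [0.3, 0.1, 0.2]
width: 0.0302
gripper_force: 0.0
clock: 6.55
position: [0.627, 0.0441, 0.2852]
ee_rot: [0.001, -0.131, 0.991, 0.0]
contact_force: [1.1, 0.0, 0.8]
width: 0.085
gripper_force: 0.0
clock: 6.97
position: [0.5211, 0.2201, 0.2827]
ee_rot: [-0.0, -0.131, 0.991, 0.0]
contact_force: [0.3, 0.2, -0.2]
width: 0.0851
gripper_force: 0.0
clock: 7.38
position: [0.4578, 0.326, 0.2826]
ee_rot: [-0.0, -0.011, 1.0, 0.0]
contact_force: [-0.3, -0.2, -0.1]
width: 0.085
gripper_force: 0.0
clock: 7.8
position: [0.4595, 0.3238, 0.2825]
ee_rot: [-0.0, 0.287, 0.958, -0.0]
contact_force: [0.5, 0.0, -0.0]
width: 0.0851
gripper_force: 0.0
clock: 8.22
position: [0.4595, 0.3237, 0.2825]
ee_rot: [-0.0, 0.558, 0.83, -0.0]
contact_force: [0.0, 0.1, 0.3]
width: 0.0847
gripper_force: 0.0
clock: 8.63
position: [0.4595, 0.3237, 0.2825]
ee_rot: [-0.0, 0.778, 0.628, -0.0]
contact_force: [0.1, -0.1, 0.1]
width: 0.0852
gripper_force: 0.0
clock: 9.05
position: [0.4597, 0.3236, 0.2826]
ee_rot: [-0.0, 0.876, 0.483, -0.0]
contact_force: [-0.9, 0.3, 0.0]
width: 0.085
gripper_force: 0.0
[4.89333710e-01 2.41832195e-01 1.47977873e+00 1.82734055e-04
 1.42021258e+00 1.05367962e+00] [[ 0.535  0.845 -0.   ]
 [ 0.845 -0.535  0.   ]
 [-0.    -0.    -1.   ]]
```

View pics/w4c.png

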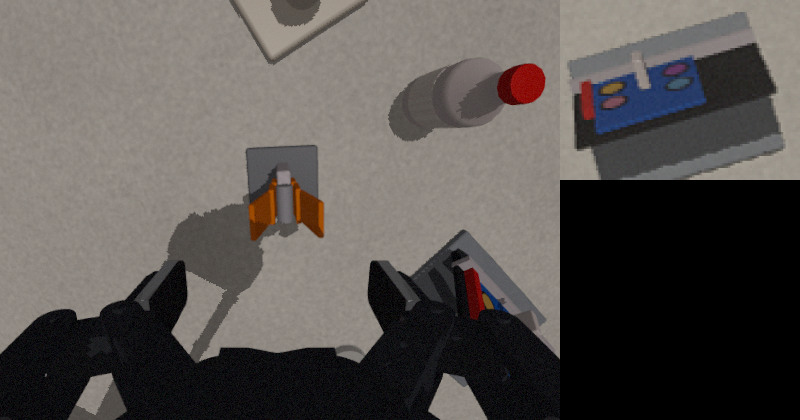

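w4 shows the clip nearly in line with the tool. The left handle end edge runs (249,200)–(251,240) and the right one (323,204)–(324,237). The inset shows the carrier flat and against the stop.

Run:
```python
from h import *
t=load('top0');s=load('side0');w4=load('w4');w1=load('w1')
f=lambda p,ox,oy:((p[0]+.5)/4-.5+ox,(p[1]+.5)/4-.5+oy)
A=lambda x,y:f((x,y),105,215);B=lambda x,y:f((x,y),165,110)
# clip x along image right (tool -30deg), y up in image
def P(p,i,j):
    c,s_=np.cos(p[3]),np.sin(p[3]);return p[:3]+np.array([c,s_,0])*i*p[4]+np.array([-s_,c,0])*j*.015
obs=[(w4,(250,240),-1,-1),(w4,(249,201),-1,1),(w4,(323.5,237),1,-1),(w4,(323,204),1,1),(w1,(548,163),-1,-1)]
obs+=[(t,A(105,128),1,0),(s,B(183,105),1,0),(t,A(60,203),-1,0),(s,B(125,100),-1,0)]
res=lambda p:np.concatenate([proj(c,P(p,i,j))[0]-uv for c,uv,i,j in obs])
for zf in (0,1):
  r=least_squares(lambda p:np.r_[res(p),zf*(p[2]-.174)*3000],[.46,.32,.174,-.53,.03],loss='soft_l1');print(r.x.round(4));
print(res(r.x).reshape(-1,2).round(1).tolist())
# blade/base check
for uv in [(247,149),(317,146)]: print(atz(w4,uv,.014).round(4))
```

```text
[ 0.4651  0.3172  0.1729 -0.5558  0.0287]
[ 0.4652  0.3172  0.1739 -0.5508  0.0286]
[[0.1, 0.3], [-0.3, 2.3], [-1.0, 2.4], [0.5, -1.6], [0.4, 1.1], [-0.3, -1.3], [0.4, 0.6], [-0.9, -0.4], [-0.4, 0.3]]
[0.4521 0.3798 0.014 ]
[0.5275 0.3366 0.014 ]
```

```bash
echo '[[[-0.0026, 0.0079, 0], -0.02], [[0, 0, 0.035], 0], [[0, 0, 0.035], 0], [[0, 0, 0.03], 0], [[0, 0, 0.0215], 0]]' | python3 steer.py
echo '[[[0, 0, 0], 0], [[0, 0, 0], 0]]' | python3 steer.py
echo '[[[0, 0, 0], 0], [[0, 0, 0], 0], [[0, 0, 0], 0], [[0, 0, 0], 0], [[0, 0, 0], 0]]' | python3 steer.py 0.0 40
echo '[[[0, 0, 0], 0], [[0, 0, 0], 0]]' | python3 steer.py
python3 - <<'E'
from rig import manip
from h import *
grab(manip,'wrist','w5');grab(manip,'side','side5')
E
```

```text
clock: 9.57
position: [0.464, 0.3163, 0.1586]
ee_rot: [-0.0, 0.871, 0.491, -0.002]
contact_force: [0.6, 0.2, -1.1]
width: 0.0847
gripper_force: 0.0
clock: 9.73
position: [0.4648, 0.3168, 0.1606]
ee_rot: [-0.0, 0.872, 0.49, -0.001]
contact_force: [-0.2, -0.6, -0.2]
width: 0.0853
gripper_force: 0.0
clock: 10.15
position: [0.4667, 0.319, 0.1661]
ee_rot: [-0.001, 0.872, 0.49, 0.004]
contact_force: [-3.4, 0.6, 11.0]
width: 0.0288
gripper_force: 38.8
clock: 10.32
position: [0.4667, 0.3189, 0.1661]
ee_rot: [-0.001, 0.872, 0.49, 0.004]
contact_force: [-3.1, 1.4, 14.2]
width: 0.0286
gripper_force: 39.6
```

```bash
echo '[[[0, 0, -0.02], 0], [[0, 0, -0.03], 0], [[0, 0, -0.035], 0], [[0, 0, -0.035], 0], [[0, 0, -0.034], 0]]' | python3 steer.py
echo '[[[0, 0, 0], -0.1157], [[0, 0, 0], -0.1157], [[0, 0, 0], -0.1157], [[0, 0, 0], -0.1157], [[0, 0, 0], -0.1157]]' | python3 steer.py
echo '[[[0, 0, 0], -0.1157], [[0, 0, 0], -0.1157], [[-0.038, 0.0023, 0], 0], [[-0.038, 0.0023, 0], 0], [[-0.038, 0.0023, 0], 0]]' | python3 steer.py
echo '[[[-0.038, 0.0023, 0], 0], [[-0.038, 0.0023, 0], 0], [[-0.038, 0.0023, 0], 0], [[-0.038, 0.0023, 0], 0], [[-0.038, 0.0023, 0], 0]]' | python3 steer.py
echo '[[[-0.0095, 0, 0], 0], [[0, 0, 0], 0], [[0, 0, 0], 0]]' | python3 steer.py
python3 - <<'E'
from rig import manip
from h import *
grab(manip,'wrist','w6');grab(manip,'side','side6');s=manip.get_state();print(s['position'],Rq(s['ee_rot']).round(3))
a=cv2.resize(load('w6')['img'][...,::-1],(480,360));b=cv2.resize(load('side6')['img'][130:250,215:335,::-1],(320,320),interpolation=3)
m=np.zeros((360,800,3),np.uint8);m[:,:480]=a;m[:320,480:]=b
cv2.imwrite('pics/w6c.png',m)
E
```

```text
clock: 10.83
position: [0.4652, 0.317, 0.3186]
ee_rot: [0.0, 0.872, 0.49, 0.001]
contact_force: [0.2, 0.8, -1.5]
width: 0.0288
gripper_force: 41.0
clock: 11.25
position: [0.4654, 0.317, 0.3168]
ee_rot: [0.0, 0.694, 0.72, 0.001]
contact_force: [-0.5, 0.4, -1.9]
width: 0.0283
gripper_force: 41.0
clock: 11.67
position: [0.5018, 0.2081, 0.3167]
ee_rot: [0.001, 0.607, 0.795, 0.001]
contact_force: [0.9, 0.4, -0.4]
width: 0.0281
gripper_force: 41.0
clock: 12.08
position: [0.5625, 0.0264, 0.3169]
ee_rot: [0.001, 0.608, 0.794, 0.001]
contact_force: [0.7, -0.0, -1.4]
width: 0.0281
gripper_force: 41.0
clock: 12.33
position: [0.5644, 0.0192, 0.316]
ee_rot: [-0.0, 0.609, 0.793, 0.001]
contact_force: [-0.0, 0.7, -1.0]
width: 0.0286
gripper_force: 41.0
[0.56404961 0.02052858 0.31587319] [[-0.261  0.965  0.   ]
 [ 0.965  0.261  0.001]
 [ 0.001  0.001 -1.   ]]
```

View pics/w6c.png

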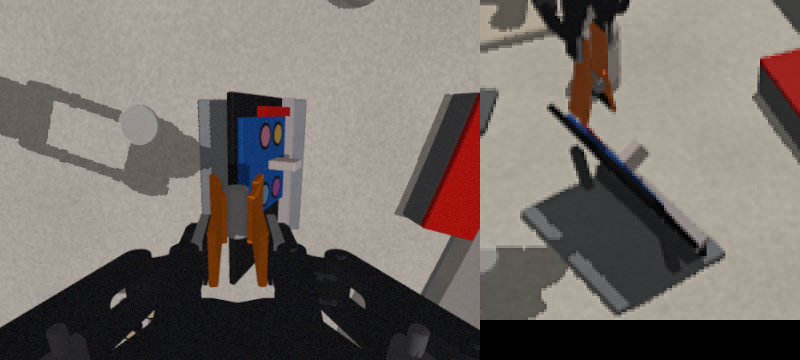

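The clip is held squeezed with its jaws open, and the tips straddle the board's top edge (w6: jaw tips at about (252,206) and (304,210) in full pixels).

Run:
```python
from h import *
w=load('w6');p=np.load('board.npz')['p'];T=board_T(p)
h=np.array([np.cos(p[3]),np.sin(p[3])]);yv=np.array([-h[1],h[0]])
for uv in [(252,206),(304.5,210)]:
    for z in (.208,):
        q=atz(w,uv,z)[:2]-p[:2];print('tip h,y',(q@h).round(4),(q@yv).round(4))
print('TCPh',(np.array([.564,.0205])-p[:2])@h,(np.array([.564,.0205])-p[:2])@yv)
# board points projected vs seen (in shown px *.857)
for P in [(-.008,.11,.135),(0,.11,.135),(.006,.085,.127),(.012,.097,.08),(.006,-.035,.127)]: print(P,(proj(w,ap(T,P))*.857).round(0))
```

```text
tip h,y -0.0826 0.0334
tip h,y -0.0425 0.0302
TCPh -0.06410807251657819 0.025059590166844583
(-0.008, 0.11, 0.135) [[226.  90.]]
(0, 0.11, 0.135) [[233.  90.]]
(0.006, 0.085, 0.127) [[243. 116.]]
(0.012, 0.097, 0.08) [[267. 105.]]
(0.006, -0.035, 0.127) [[242. 225.]]
```

```bash
echo '[[[0, 0, 0.02], 0], [[0, 0, 0.02], 0], [[0, 0, 0.01], 0], [[0, 0, 0.005], 0], [[0, 0, 0], 0]]' | python3 steer.py
echo '[[[0, 0, 0.003], 0], [[0, 0, 0.003], 0], [[0, 0, 0.002], 0], [[0, 0, 0], 0]]' | python3 steer.py
```

```text
clock: 12.85
position: [0.5638, 0.0202, 0.2594]
ee_rot: [-0.001, 0.608, 0.794, -0.0]
contact_force: [-0.3, -0.2, -0.5]
width: 0.0285
gripper_force: 41.0
clock: 13.18
position: [0.5646, 0.0191, 0.2524]
ee_rot: [0.0, 0.608, 0.794, 0.0]
contact_force: [-0.1, 0.5, -1.0]
width: 0.0283
gripper_force: 41.0
```

```bash
echo '[[[0, 0.0005, 0.003], 0], [[0, 0.0005, 0.002], 0], [[0, 0, 0], 0]]' | python3 steer.py
echo '[[[0, 0.0005, 0.003], 0], [[0, 0, 0], 0]]' | python3 steer.py
```

```text
clock: 13.43
position: [0.5654, 0.0192, 0.2469]
ee_rot: [-0.0, 0.608, 0.794, -0.0]
contact_force: [-0.8, 0.0, -0.5]
width: 0.0283
gripper_force: 41.0
clock: 13.6
position: [0.5664, 0.0194, 0.2441]
ee_rot: [0.0, 0.608, 0.794, 0.0]
contact_force: [1.2, 0.6, -0.2]
width: 0.0285
gripper_force: 40.8
```

```bash
echo '[[[0, 0.0005, 0.002], 0], [[0, 0.0005, 0.001], 0], [[0, 0, 0], 0]]' | python3 steer.py
echo '[[[0, 0, 0.002], 0], [[0, 0, 0.001], 0], [[0, 0, 0], 0]]' | python3 steer.py
python3 - <<'E'
from rig import manip
from h import *
grab(manip,'wrist','w7');grab(manip,'side','side7')
a=cv2.resize(load('w7')['img'][120:360,170:410,::-1],(400,400),interpolation=3);b=cv2.resize(load('side7')['img'][140:240,215:315,::-1],(400,400),interpolation=3)
cv2.imwrite('pics/w7c.png',np.hstack([a,b]))
E
```

```text
clock: 13.85
position: [0.5668, 0.0194, 0.2432]
ee_rot: [0.001, 0.608, 0.794, 0.0]
contact_force: [-2.4, -0.6, 9.4]
width: 0.0286
gripper_force: 41.7
clock: 14.1
position: [0.5668, 0.0194, 0.2427]
ee_rot: [0.001, 0.608, 0.794, 0.001]
contact_force: [-5.9, -0.3, 19.3]
width: 0.0287
gripper_force: 42.7
```

View pics/w7c.png

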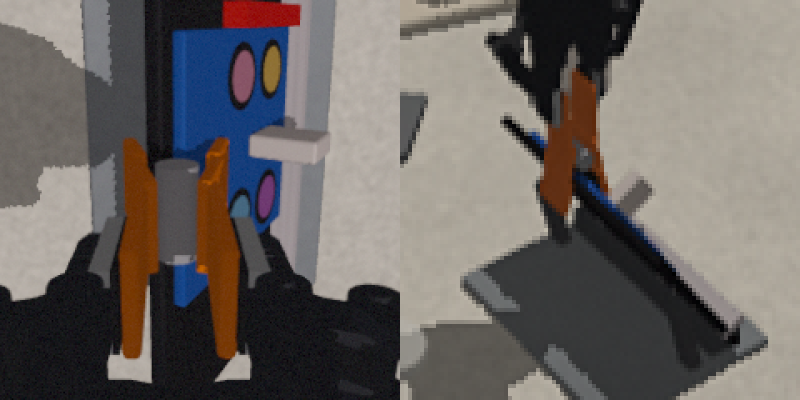

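The clip is over the edge with its throat about home and is meeting contact. I'll open in small steps, following the tilt toward the robot and pressing.

```bash
echo '[[[0, 0, 0], 0], [[0, 0, 0], 0]]' | python3 steer.py 0.034 20
echo '[[[0, -0.003, 0.002], 0], [[0, 0, 0], 0]]' | python3 steer.py 0.038
echo '[[[0, -0.003, 0.002], 0], [[0, 0, 0], 0]]' | python3 steer.py 0.042
```

```text
clock: 14.37
position: [0.5662, 0.0194, 0.2393]
ee_rot: [0.0, 0.608, 0.794, -0.0]
contact_force: [-2.6, -1.1, 2.5]
width: 0.0339
gripper_force: 1.4
clock: 14.53
position: [0.5628, 0.0187, 0.2356]
ee_rot: [-0.001, 0.608, 0.794, -0.001]
contact_force: [-2.9, -0.9, 1.4]
width: 0.0383
gripper_force: 1.3
clock: 14.7
position: [0.56, 0.018, 0.2334]
ee_rot: [-0.001, 0.608, 0.794, -0.001]
contact_force: [-1.8, -0.3, 0.4]
width: 0.0419
gripper_force: 1.3
```

```bash
echo '[[[0, -0.004, 0.001], 0], [[0, 0, 0], 0]]' | python3 steer.py 0.047
echo '[[[0, -0.004, 0.001], 0], [[0, 0, 0], 0]]' | python3 steer.py 0.052
echo '[[[0, -0.005, 0.001], 0], [[0, 0, 0], 0]]' | python3 steer.py 0.057
python3 - <<'E'
from rig import manip
from h import *
grab(manip,'wrist','w8');grab(manip,'side','side8')
for n in('w7','w8','side7','side8'):
    im=cv2.cvtColor(load(n)['img'],cv2.COLOR_RGB2HSV);m=cv2.inRange(im,(5,150,70),(18,255,255))
    if n[0]=='s': m[:, :215]=0;m[:,330:]=0
    k,l,st,ce=cv2.connectedComponentsWithStats(m)
    for i in range(1,k):
        if st[i,4]>25:
            c=cv2.boxPoints(cv2.minAreaRect(np.argwhere(l==i)[:,::-1].astype(np.float32)));print(n,st[i],c.round(0).tolist())
E
```

```text
clock: 14.87
position: [0.5563, 0.017, 0.2323]
ee_rot: [-0.001, 0.608, 0.794, -0.001]
contact_force: [-1.8, -0.5, -1.2]
width: 0.0472
gripper_force: 1.2
clock: 15.03
position: [0.5526, 0.016, 0.2318]
ee_rot: [-0.001, 0.608, 0.794, -0.0]
contact_force: [-2.1, -0.1, -1.2]
width: 0.0517
gripper_force: 0.9
clock: 15.2
position: [0.5477, 0.0146, 0.2311]
ee_rot: [-0.0, 0.608, 0.794, -0.0]
contact_force: [-2.3, -0.6, -0.8]
width: 0.0571
gripper_force: 1.0
w7 [ 241  203   24  132 2187] [[241.0, 203.0], [264.0, 203.0], [264.0, 334.0], [241.0, 334.0]]
w7 [ 288  203   26  133 2251] [[288.0, 203.0], [313.0, 203.0], [313.0, 335.0], [288.0, 335.0]]
w8 [ 204  207   85  138 5078] [[175.0, 305.0], [284.0, 204.0], [323.0, 246.0], [214.0, 347.0]]
w8 [ 305  209   28  139 2438] [[301.0, 346.0], [309.0, 208.0], [333.0, 209.0], [325.0, 348.0]]
side7 [250 158  17  36 280] [[247.0, 159.0], [263.0, 157.0], [267.0, 192.0], [251.0, 194.0]]
side8 [254 159  12  28 104] [[252.0, 160.0], [257.0, 158.0], [265.0, 186.0], [259.0, 187.0]]
side8 [247 169  12  24  96] [[246.0, 169.0], [251.0, 168.0], [259.0, 191.0], [254.0, 193.0]]
```

```bash
echo '[[[0, -0.005, 0.001], 0], [[0, 0, 0], 0]]' | python3 steer.py 0.062
echo '[[[0, -0.005, 0.001], 0], [[0, 0, 0], 0]]' | python3 steer.py 0.067
echo '[[[0, -0.004, 0], 0], [[0, 0, 0], 0], [[0, 0, 0], 0]]' | python3 steer.py 0.074
python3 - <<'E'
from rig import manip
from h import *
grab(manip,'wrist','w9');grab(manip,'side','side9');grab(manip,'top','top9')
a=cv2.resize(load('w9')['img'][140:380,160:400,::-1],(400,400),interpolation=3);b=cv2.resize(load('side9')['img'][140:240,215:315,::-1],(400,400),interpolation=3)
cv2.imwrite('pics/w9c.png',np.hstack([a,b]))
E
```

```text
clock: 15.47
position: [0.543, 0.0133, 0.2302]
ee_rot: [-0.0, 0.608, 0.794, -0.0]
contact_force: [-1.4, -1.4, -0.9]
width: 0.0619
gripper_force: 1.0
clock: 15.63
position: [0.538, 0.012, 0.2292]
ee_rot: [-0.0, 0.608, 0.794, -0.0]
contact_force: [-2.4, -0.5, -1.2]
width: 0.0674
gripper_force: 1.0
clock: 15.88
position: [0.5346, 0.011, 0.2295]
ee_rot: [-0.0, 0.608, 0.794, -0.0]
contact_force: [-2.2, -0.7, -0.1]
width: 0.0738
gripper_force: 1.4
```

View pics/w9c.png

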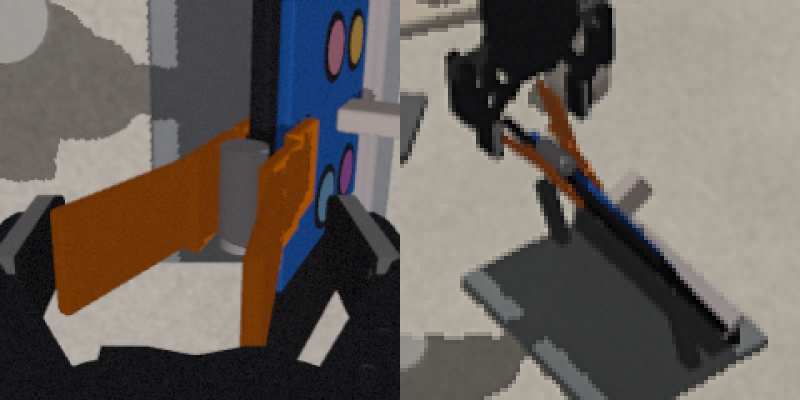

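The clip has tilted into line with the board and is biting. The near handle end is still close to the finger. I'll clear the fingers, then check the pivot height numerically.

```bash
echo '[[[0, -0.004, 0], 0], [[0, -0.004, 0], 0], [[0, -0.003, 0], 0], [[0, 0, 0], 0]]' | python3 steer.py 0.085
python3 - <<'E'
from rig import manip
from h import *
grab(manip,'wrist','w10');grab(manip,'side','side10')
p=np.load('board.npz')['p'];T=board_T(p);w=load('w9')
full=lambda x,y:np.array([x*.6+160,y*.6+140])
print('seen pivot ends',full(245,150),full(235,247), 'handle near end',full(55,210),full(68,313),'far end',full(243,346),full(267,346))
for z in (.149,.154,.160):
    print(z,proj(w,ap(T,[(-.001,.043,z),(-.001,.007,z)])).round(0).tolist(),'handle end outer',proj(w,ap(T,[(-.030,.04,z+.064),(-.030,.01,z+.064)])).round(0).tolist())
print('board corner',proj(w,ap(T,[(0,.11,.135),(.006,.085,.127),(.006,-.035,.127)])).round(0).tolist())
for n in('w9','w10','side9','side10'):
    im=cv2.cvtColor(load(n)['img'],cv2.COLOR_RGB2HSV);m=cv2.inRange(im,(5,150,70),(18,255,255))
    if n[0]=='s': m[:, :215]=0;m[:,330:]=0
    k,l,st,ce=cv2.connectedComponentsWithStats(m)
    for i in range(1,k):
        if st[i,4]>25: print(n,st[i],ce[i].round(1))
s=manip.get_state();print(s['contact_force'],s['gripper_force'],s['position'])
E
```

```text
clock: 16.37
position: [0.5243, 0.0082, 0.2296]
ee_rot: [0.0, 0.608, 0.794, 0.0]
contact_force: [-0.1, 0.6, -0.8]
width: 0.0847
gripper_force: 0.0
seen pivot ends [307. 230.] [301.  288.2] handle near end [193. 266.] [200.8 327.8] far end [305.8 347.6] [320.2 347.6]
0.149 [[310.0, 212.0], [308.0, 269.0]] handle end outer [[194.0, 241.0], [199.0, 299.0]]
0.154 [[306.0, 214.0], [305.0, 272.0]] handle end outer [[186.0, 245.0], [191.0, 304.0]]
0.16 [[302.0, 216.0], [300.0, 276.0]] handle end outer [[175.0, 249.0], [182.0, 310.0]]
board corner [[325.0, 93.0], [338.0, 137.0], [328.0, 314.0]]
w9 [ 190  210  120  119 6112] [241.7 274.1]
w9 [ 304  211   47  137 3135] [325.2 275. ]
w10 [ 204  210  123  112 5972] [255.9 270.3]
w10 [ 317  211   49  137 3190] [339.1 274.8]
side9 [249 161  16  25  82] [255.4 171.7]
side9 [241 174  20  18  58] [250.9 181.7]
side10 [248 162  17  25  72] [254.3 172.2]
side10 [236 174  25  18  67] [247.7 180.9]
[-0.184301    0.06632732 -0.76777106] 0.0 [0.52477799 0.00825266 0.2295468 ]
```

```bash
echo '[[[0, 0, -0.025], 0], [[0, 0, -0.035], 0], [[0, 0, -0.03], 0], [[0, 0, 0], 0], [[0, 0, 0], 0]]' | python3 steer.py 
echo '[[[-0.0105, 0.022, 0], 0], [[0, 0, 0], 0], [[0, 0, 0], 0], [[0, 0, 0], 0], [[0, 0, 0], 0]]' | python3 steer.py 0.0 20
python3 - <<'E'
from rig import manip
from h import *
grab(manip,'wrist','w11');grab(manip,'top','top11')
p=np.load('board.npz')['p'];T=board_T(p)
for n in('w9','w10','w11','top11'):
    w=load(n);print(n,'model far end',proj(w,ap(T,[(.028,.027,.215),(.028,-.003,.215)])).round(0).tolist(),'near',proj(w,ap(T,[(-.030,.027,.215),(-.030,-.003,.215)])).round(0).tolist())
    im=cv2.cvtColor(w['img'],cv2.COLOR_RGB2HSV);m=cv2.inRange(im,(5,150,70),(18,255,255))
    k,l,st,ce=cv2.connectedComponentsWithStats(m)
    for i in range(1,k):
        if st[i,4]>8:
            q=np.argwhere(l==i)[:,::-1];h=cv2.approxPolyDP(cv2.convexHull(q.astype(np.int32)),3,True)[:,0].tolist();print(st[i,4],h)
E
```

```text
clock: 16.88
position: [0.5258, 0.0082, 0.3214]
ee_rot: [0.002, 0.608, 0.794, 0.001]
contact_force: [0.2, -1.0, -0.4]
width: 0.085
gripper_force: 0.0
clock: 17.3
position: [0.5476, 0.004, 0.3184]
ee_rot: [-0.001, 0.608, 0.794, -0.0]
contact_force: [-0.3, 0.3, -0.3]
width: 0.0247
gripper_force: 0.0
w9 model far end [[307.0, 303.0], [304.0, 368.0]] near [[193.0, 269.0], [198.0, 324.0]]
6112 [[309, 210], [290, 278], [284, 285], [202, 328], [197, 327], [190, 267]]
3135 [[348, 211], [347, 259], [319, 346], [304, 347], [306, 294], [315, 241], [333, 219]]
w10 model far end [[335.0, 303.0], [331.0, 368.0]] near [[216.0, 269.0], [219.0, 324.0]]
5972 [[326, 210], [304, 277], [296, 285], [213, 321], [208, 318], [205, 260]]
3190 [[365, 212], [362, 258], [332, 344], [317, 347], [319, 293], [329, 241], [359, 211]]
w11 model far end [[278.0, 214.0], [278.0, 257.0]] near [[210.0, 204.0], [212.0, 242.0]]
26 [[288, 178], [280, 180]]
4750 [[317, 178], [316, 213], [273, 249], [204, 233], [202, 196], [269, 182]]
top11 model far end [[242.0, 219.0], [254.0, 215.0]] near [[248.0, 240.0], [260.0, 236.0]]
```

```bash
echo '[[[0.004, -0.002, 0.015], 0], [[0, 0, 0.012], 0], [[0, 0, 0.004], 0], [[0, 0, 0], 0]]' | python3 steer.py
echo '[[[0, 0, 0.005], 0], [[0, 0, 0.004], 0], [[0, 0, 0], 0]]' | python3 steer.py
echo '[[[0, 0, 0.003], 0], [[0, 0, 0.003], 0], [[0, 0, 0], 0]]' | python3 steer.py
```

```text
clock: 17.73
position: [0.5445, 0.0073, 0.2873]
ee_rot: [-0.001, 0.608, 0.794, -0.001]
contact_force: [-0.0, 0.5, -0.2]
width: 0.0001
gripper_force: 0.0
clock: 17.98
position: [0.5454, 0.0071, 0.2789]
ee_rot: [-0.0, 0.608, 0.794, -0.0]
contact_force: [-0.4, 0.4, -0.2]
width: 0.0002
gripper_force: 0.0
clock: 18.23
position: [0.5462, 0.0067, 0.2753]
ee_rot: [0.002, 0.608, 0.794, 0.001]
contact_force: [-0.4, -0.3, 6.8]
width: 0.0002
gripper_force: 3.3
```

```bash
echo '[[[0, 0, 0.003], 0], [[0, 0, 0.003], 0], [[0, 0, 0], 0]]' | python3 steer.py
echo '[[[0, 0, 0.003], 0], [[0, 0, 0.002], 0], [[0, 0, 0], 0]]' | python3 steer.py
```

```text
clock: 18.48
position: [0.5468, 0.0066, 0.2701]
ee_rot: [0.003, 0.608, 0.794, 0.001]
contact_force: [-0.4, -1.5, 10.0]
width: 0.0003
gripper_force: 4.9
clock: 18.73
position: [0.5478, 0.0066, 0.2686]
ee_rot: [0.005, 0.608, 0.794, 0.002]
contact_force: [-2.9, -0.1, 23.5]
width: -0.0005
gripper_force: 11.5
```

```bash
echo '[[[0, 0, 0.002], 0], [[0, 0, 0.001], 0], [[0, 0, 0], 0]]' | python3 steer.py
echo '[[[0, 0, -0.005], 0], [[0, 0, -0.01], 0], [[0, 0, -0.03], 0], [[0, 0, -0.0065], 0], [[0, 0, 0], 0]]' | python3 steer.py
echo '[[[-0.004, 0.002, 0], 0], [[0, 0, 0], 0], [[0, 0, 0], 0]]' | python3 steer.py
python3 - <<'E'
from rig import manip
from h import *
grab(manip,'wrist','w12');grab(manip,'top','top12')
p=np.load('board.npz')['p'];T=board_T(p)
w=load('w12');print(manip.get_state()['position'])
for z in(.149,.155):print('far end',proj(w,ap(T,[(.028,.033,z+.066),(.028,.003,z+.066)])).round(0).tolist(),'near',proj(w,ap(T,[(-.030,.033,z+.066),(-.030,.003,z+.066)])).round(0).tolist())
im=cv2.cvtColor(w['img'],cv2.COLOR_RGB2HSV)
def hull(lo,hi,a):
    m=cv2.inRange(im,lo,hi);k,l,st,ce=cv2.connectedComponentsWithStats(m)
    for i in range(1,k):
        if st[i,4]>a: print(st[i,4],cv2.approxPolyDP(cv2.convexHull(np.argwhere(l==i)[:,::-1].astype(np.int32)),3,True)[:,0].tolist())
hull((5,150,70),(18,255,255),20)
print('blue');hull((105,120,40),(125,255,255),200)
print('carrier pred',proj(w,ap(T,[(.006,.085,.127),(.006,-.035,.127),(.006,.085,0),(.006,-.035,0)])).round(0).tolist())
E
```

```text
clock: 18.98
position: [0.5481, 0.0064, 0.2683]
ee_rot: [0.006, 0.608, 0.794, 0.003]
contact_force: [-5.6, 0.1, 35.2]
width: -0.0001
gripper_force: 17.4
clock: 19.4
position: [0.5468, 0.007, 0.3132]
ee_rot: [0.002, 0.608, 0.794, 0.001]
contact_force: [-0.7, -0.0, 0.0]
width: 0.0001
gripper_force: 0.0
clock: 19.65
position: [0.548, 0.0037, 0.3091]
ee_rot: [-0.001, 0.608, 0.794, -0.001]
contact_force: [-1.0, -0.1, 0.3]
width: 0.0005
gripper_force: 0.0
[0.54803686 0.00379481 0.30948468]
far end [[278.0, 208.0], [278.0, 254.0]] near [[206.0, 198.0], [208.0, 238.0]]
far end [[273.0, 210.0], [273.0, 257.0]] near [[200.0, 199.0], [203.0, 241.0]]
4712 [[323, 177], [321, 212], [280, 249], [211, 235], [208, 197], [277, 181]]
blue
3568 [[351, 127], [345, 223], [300, 256], [301, 125]]
carrier pred [[308.0, 123.0], [304.0, 256.0], [352.0, 125.0], [347.0, 222.0]]
```

Run:
```python
from h import *
for n in('w3','w12'):
    im=load(n)['img'];hs=cv2.cvtColor(im,cv2.COLOR_RGB2HSV)
    if n=='w12':
        for u in(318,328,338,345): print(n,u,[tuple(map(int,im[v,u])) for v in range(116,132)])
p=np.load('board.npz')['p'];T=board_T(p);w=load('w12')
print(proj(w,ap(T,[(.006,.085,.06),(.006,.0825,.06),(.012,.085,.06)])).round(1).tolist())
```

```text
w12 318 [(23, 26, 22), (11, 15, 21), (18, 23, 18), (25, 22, 27), (24, 22, 27), (15, 11, 26), (20, 19, 25), (19, 14, 21), (10, 20, 29), (17, 57, 112), (16, 55, 115), (23, 58, 118), (20, 56, 117), (15, 58, 117), (25, 58, 119), (17, 56, 116)]
w12 328 [(151, 16, 8), (152, 18, 18), (149, 15, 3), (150, 17, 13), (149, 7, 2), (151, 22, 12), (150, 16, 18), (147, 5, 0), (152, 19, 7), (63, 39, 79), (16, 49, 111), (21, 58, 118), (25, 59, 117), (19, 56, 115), (17, 55, 116), (17, 55, 116)]
w12 338 [(142, 15, 2), (145, 24, 19), (141, 11, 11), (144, 26, 18), (142, 18, 17), (143, 23, 19), (140, 11, 5), (142, 7, 11), (140, 2, 0), (88, 24, 43), (23, 49, 103), (14, 54, 114), (21, 58, 116), (24, 60, 117), (17, 56, 117), (19, 58, 118)]
w12 345 [(141, 10, 15), (141, 17, 10), (140, 10, 0), (142, 18, 16), (143, 22, 19), (141, 4, 9), (140, 9, 5), (141, 10, 2), (142, 14, 17), (121, 6, 5), (59, 49, 100), (22, 57, 118), (27, 59, 118), (23, 57, 117), (19, 57, 114), (19, 57, 115)]
[[335.1, 124.2], [335.0, 126.7], [340.7, 124.2]]
```

The carrier meets the red stop with no visible gap, the clip is fully home, and the robot is clear of everything.

```bash
python3 -c "
from rig import manip
print(manip.sign_off())"
```

```text
the job is handed in; nothing more can be done
None
```

The job is handed in at about 20 s: by my measurements the carrier rests against the red stop and the clip is fully home over the board and carrier, about 6 mm from the carrier's middle; the robot touches nothing, and no verdict was returned.

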